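# Bedding-in load on a soil specimen with keyed weights

## Task

First throw the lever of the loading frame over to arrest the beam, then stack all the keyed weights that are on the bench on the platform at the beam's end, squarely one on another, with every wide and narrow lug dropped fully into its matching notch. Then release the beam with the lever so that it sinks and bears on the specimen for at least two seconds with the whole stack on it, and finally arrest the beam again, leaving the stack seated on it. Leave the beaker, the tin and the wash bottle where they stand.

Things in the scene. Friction and masses are not known exactly. Their poses are not given: they have to be found in the camera images.
- weight1: Steel keyed weight, 0.5-0.75 kg; None if absent. Slab 70 (x) x 50 (y) x 24 mm on two 6 mm high lugs: wide (28 mm in y) under the +x end, narrow (14 mm) under the -x end, each 19 to 32 mm from centre in x. Above them two open-ended top notches, 7 mm deep, dark floors: wide (32 mm) at +x, narrow (18 mm) at -x, from 17 mm from centre to the end. Origin: centre, level with the lugs' feet; z up.
- weight2: Same as weight1; None if absent. Starts upright on the bench on its lugs, its x axis within 2.2 rad of the seat's; 30 mm high over all. Origin: centre, level with the lugs' feet; x to its wide end. Seated, its slab lies flat on the weight or platform below (2 mm play all round) and its origin is 24 mm above the origin of the weight below; turned end for end it cannot drop in and stands 6 mm proud.
- weight3: Same as weight1; None if absent. Origin: centre, level with the lugs' feet; x to its wide end. Grip it across its 50 mm sides (y), upper part (fingertips some 9 mm above the origin), so as to clear the equally wide weight below.
- weight4: Same as weight1; None if absent. Origin: centre, level with the lugs' feet; x to its wide end.
- seat (a point): Seat on the platform at the beam's outer end: where the origin of the lowest weight comes when seated; its axes are those of the seated weights (wide end to +x). Aluminium platform 70 (x) x 50 (y) mm with the same wide (+x) and narrow (-x) dark-floored notches as the weights' tops; top 6 mm above this point, 95 mm above the bench. With the beam down it is 22 mm lower, tilted 0.1 rad.
- frame: Grey loading frame, fixed. Origin on the bench; base plate x -190 to +90, y -65 to +65, 12 mm thick. Aluminium beam 16 x 16 mm, 85 mm high, along its x: pivot at x -100 (cheeks 107 mm high), round 56 mm counterweight at x -200 to -166, platform centred at x +120 overhanging the base. Brass specimen cell under the beam at x +35. The arrest lever is at its -y side, facing the robot.
- beam (a joint): Beam angle, rad: 0 = level (up), 0.10 = platform end down, bearing on the specimen. Damped: takes a second or so. A counterbalance (about 2.3 N m) holds the empty beam up at its stop even when free; two or more weights bring it down. Arrested, it stays within 0.02 of level whatever it carries.
- arrest (a joint): Arrest lever, rad, 0 to 1.0: 0 = beam free, lever leaning 0.5 rad from vertical towards the platform (frame +x); 1.0 = arrested, leaning 0.5 rad to frame -x. Swings in the frame's x-z plane. Stays where left near either end; raising the loaded beam takes up to 10 N at the knob; loaded, it may run on by itself to the free end. Starts near free. Arrested above 0.9, free below 0.2.
- arrest_knob (a point): Centre of the round black knob (24 mm diameter) at the end of the arrest lever, 110 mm from the lever's axis; the bar below it is 10 mm thick. Can be pushed from either side with closed fingers from above.
- arrest_hinge (a point): Point on the arrest lever's axis, 43 mm above the bench, fixed to the frame at x = -40, y = -85 mm.
- beaker: Glass beaker, 60 mm diameter, 75 mm high, bystander. Origin: centre of its underside.
- tin: Round aluminium moisture tin, 58 mm diameter, 32 mm high, bystander. Origin: centre of its underside.
- wash_bottle: White plastic bottle, 60 mm diameter, 150 mm high, bystander. Origin: centre of its underside.
Mind the look-alikes: they are no part of the job. Leave any yellow look-alike of the weight2 alone.

How it is judged:
By the outcome, as a careful person would: the job done as asked, in the order asked, and still so for the second after the job is handed in, with the robot touching nothing.
Of weight1, weight2, weight3, weight4 only 3 to 4 are there at a start; the rules pass over those that are not, and their reading is None.
At some moment in a run one of weight1, weight2, weight3, weight4 may be knocked a few centimetres aside while the robot is not near it.
It also fails if it takes over 208 s, if anything falls off the work surface, if the arm or the gripper's body presses on something with over 40 N, if the wrist force passes 120 N, or if a joint passes its speed limit or range.

## Robot

A 6-joint arm with a two-finger parallel gripper is mounted at the origin on the work surface. World frame = base frame: x ahead of the robot, y to its left, z up, the work surface at z = 0. Lengths are in m, angles in rad, forces in N, time in s.
With the tool pointing down it reaches from about 0.35 to 0.8 m from the base axis. Payload 7.3 kg.
Tool frame: the origin (TCP) lies between the finger pads; the fingertips stand 25 mm ahead of it and the grasp point (between the pads) lies 6 mm ahead of it (r.tip_extent is the distance from the TCP to the fingertips, in m); z points along the fingers, y is the line along which they close (so a half turn about z gives the same grasp; the last joint's range is limited). The gripper opens to 85 mm and grips with 20 to 120 N. Pads are 22 mm wide; open, the fingers measure 114 mm over their backs; the gripper's body (76 mm by 85 mm) begins 54 mm behind the grasp point. The pads swing forward as they close: fully open they stand 13 mm farther back than shut.
Start: joints at [-1.378, 0.342, 1.524, -0, 1.275, -0.146], TCP at [0.175, -0.495, 0.256] pointing down, gripper open.
Joint ranges: [-2.53, 2.53], [-0.77, 2.02], [0.04, 2.7], [-1, 4.14], [0.28, 2.66], [-3.11, 3.11]. Speed limits (rad/s): [2.57, 2.57, 3.14, 3.14, 3.14, 3.14].

## Interface

Orientations are given as a unit quaternion [x, y, z, w].
In Python, from workcell import r, command_gripper, optics gives the robot as it stands. The module is installed in compiled form; this text tells all that it offers. Calls block until the motion is done:
- r.reach(position, orientation): joint-space move of the TCP to a pose.
- r.move_straight(position, orientation=None, speed=0.15, max_force=None): straight line of the TCP; orientation=None keeps the orientation; speed is the mean speed in m/s. With max_force (N) it stops when the force on the tool has changed by that much, and returns True; else False.
- r.movej(angles): joint-space move.
- command_gripper(opening, force=None): finger opening in m; force is the grip in N (None keeps the last); returns when the fingers have stopped.
- r.hold(seconds).
- r.solve_ik(position, orientation): joint angles nearest the present ones, or None.
- r.read_state(): the state.
- optics.get_image(name): name is "side" or "top" or "wrist"; returns (picture, depth): 480x640x3 uint8, red, green, blue; 480x640 float32, m along the optical axis (not along the pixel's ray), 0 where there is no reading.
- optics.camera_model(name): a dict with "K" (3x3 intrinsics, pixels), "k1" (the pictures are not rectified: a ray, as slopes to the right and down, at radius r is drawn at 1 + k1 r^2 times it, then the intrinsics apply), "R" (3x3) and "t" (3): a world point X has camera coordinates R X + t; the wrist camera has in their place "tool_from_camera" (4x4, takes a point from camera to tool coordinates, whose origin is the TCP and whose axes are the flange's). Camera axes: x right, y down, z forward; pixel columns grow to the right and rows downward; lengths in m; the calibration is good to about 2 mm. A picture is of the moment at which its call begins: read the wrist's pose just before it. camera_model takes no time and is no camera call.
A pose or a line that the arm cannot do raises r.PlanningError and nothing moves.
- r.finish_job(): hands the job in; it is judged then, once.
The state is a dict: "time_s": time; "joint_positions": joint angles; "dq": joint speeds; "tau": joint torques, N m; "eef_pos": TCP position; "eef_rot": TCP orientation; "contact_force": force on the tool from outside, world axes, zero at the start; "torque": the same for the moment, N m; "grip_width": finger opening in m; "grip_force": force on a finger pad.
Only numpy, scipy, OpenCV 4.12 (cv2) and the standard library are available. Lean on these libraries where they do the work, as an engineer would, in place of code of your own. Each camera call takes 0.05 s, during which the arm holds its last target. There are 200 camera calls.

## Working session

There is one attempt and no reset: what is moved stays moved. The work goes in short steps, each a Python script; the robot and the scene stay as the last script left them, time stands still between calls to the robot, and variables do not carry over. Pictures are saved under pics/ and viewed, at most 14 in all, crops included, and the job is handed in when it is done.

```bash
mkdir -p pics; ls
cat > h.py <<'E'
import numpy as np, cv2
from scipy.spatial.transform import Rotation as Ro
from workcell import r, command_gripper, optics
def save(n,img): cv2.imwrite('pics/'+n+'.png',cv2.cvtColor(img,cv2.COLOR_RGB2BGR))
def rays(m,uv):
    K=np.array(m['K']);p=(np.asarray(uv,float).reshape(-1,2)-K[:2,2])/[K[0,0],K[1,1]]
    s=p.copy()
    for _ in range(20): s=p/(1+m['k1']*(s**2).sum(1,keepdims=True))
    return np.c_[s,np.ones(len(s))]
def cw(name,st=None):
    m=optics.camera_model(name)
    if name=='wrist':
        T=np.array(m['tool_from_camera']);R=Ro.from_quat(st['eef_rot']).as_matrix()
        return m,R@T[:3,:3],R@T[:3,3]+np.array(st['eef_pos'])
    R=np.array(m['R']);return m,R.T,-R.T@np.array(m['t'])
def atz(name,uv,z,st=None):
    m,R,c=cw(name,st);d=rays(m,uv)@R.T
    return c+d*((z-c[2])/d[:,2])[:,None]
def cloud(name,depth,st=None):
    m,R,c=cw(name,st);v,u=np.mgrid[0:480,0:640]
    P=rays(m,np.c_[u.ravel(),v.ravel()])*depth.reshape(-1,1)
    W=P@R.T+c;W[depth.ravel()==0]=np.nan
    return W.reshape(480,640,3)
E
python3 - <<'E'
from h import *
for n in('top','side'):
    p,d=optics.get_image(n);save(n+'0',p);np.save(n+'0.npy',d)
    m,R,c=cw(n);print(n,m['K'],m['k1'],c,R[:,2])
print(optics.camera_model('wrist')); print(r.read_state())
E
```

```text
pics
top [[602.04233903   0.         321.24161683]
 [  0.         602.04233903 247.45704851]
 [  0.           0.           1.        ]] -0.1543100543807822 [0.38407718 0.0244569  1.59179538] [ 0.08664133  0.00434313 -0.9962301 ]
side [[587.38136785   0.         320.60151181]
 [  0.         587.38136785 235.2693532 ]
 [  0.           0.           1.        ]] -0.0939220120320477 [0.31968713 1.00935814 0.7205099 ] [ 0.16146261 -0.84251464 -0.51390555]
{'K': array([[373.7768407 ,   0.        , 322.39786316],
       [  0.        , 373.7768407 , 232.40508857],
       [  0.        ,   0.        ,   1.        ]]), 'k1': -0.03538912388826436, 'tool_from_camera': array([[-8.90858911e-05, -9.50225896e-01, -3.11561774e-01,
         8.04917094e-02],
       [ 9.99999995e-01, -1.01403546e-04,  2.33352903e-05,
        -8.88735226e-04],
       [-5.37672657e-05, -3.11561770e-01,  9.50225900e-01,
        -1.17221131e-01],
       [ 0.00000000e+00,  0.00000000e+00,  0.00000000e+00,
         1.00000000e+00]])}
{'time_s': 0.1, 'joint_positions': array([-1.37803378e+00,  3.42641997e-01,  1.52490190e+00, -4.26176074e-06,
        1.27541801e+00, -1.45971554e-01]), 'dq': array([ 0.00104366, -0.00347965, -0.00259589,  0.00010168,  0.00046298,
        0.00037282]), 'tau': array([ 2.67236093e-03, -4.34447265e+01, -2.46490216e+01, -4.30225873e-05,
        4.80636969e-03, -3.75707017e-06]), 'eef_pos': array([ 0.17442601, -0.49483795,  0.25570801]), 'eef_rot': array([ 9.85691318e-01,  1.68559062e-01, -1.80533683e-05, -6.84393144e-04]), 'contact_force': array([-0.74608409,  0.24906565,  0.29467321]), 'torque': array([0.02276982, 0.00105604, 0.01077394]), 'grip_force': 0.0, 'grip_width': 0.08530781485632295}
```

View pics/top0.png

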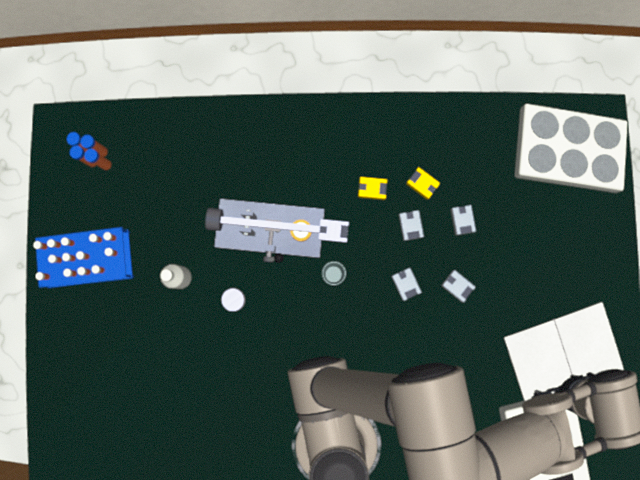

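View pics/side0.png

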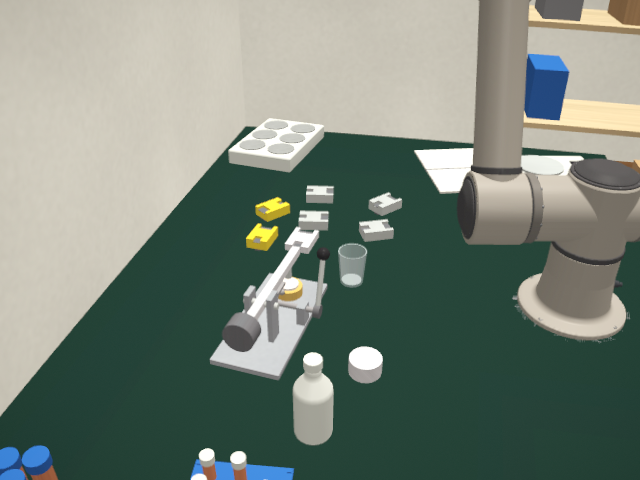

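The top view shows four steel weights, at (411,225), (463,220), (406,284) and (459,286). The possible confusions are two yellow look-alikes at (373,187) and (423,182), and the aluminium platform at (334,231), which is fixed to the beam. I choose the four grey ones. The lever knob is near (275,258), the beaker at (333,273), the tin at (233,300) and the bottle at (175,277).

Run:
```python
from h import *
p=cv2.cvtColor(cv2.imread('pics/top0.png'),cv2.COLOR_BGR2RGB);d=np.load('top0.npy')
save('crop0',cv2.resize(p[160:310,195:495],None,fx=2.66,fy=2.66,interpolation=cv2.INTER_CUBIC))
W=cloud('top',d)
for n,uv,z in[('A',(411,225),.03),('B',(463,220),.03),('C',(406,284),.03),('D',(459,286),.03),('plat',(334,231),.095),('knob',(275,258),.14),('Y1',(373,187),.03),('Y2',(423,182),.03),('beaker',(333,273),.075),('tin',(233,300),.032)]:
    print(n,atz('top',[uv],z)[0].round(3),W[uv[1],uv[0]].round(3))
```

```text
A [ 0.575 -0.205  0.03 ] [ 0.574 -0.204  0.034]
B [ 0.586 -0.343  0.03 ] [ 0.586 -0.344  0.029]
C [ 0.421 -0.187  0.03 ] [ 0.421 -0.188  0.025]
D [ 0.413 -0.326  0.03 ] [ 0.413 -0.327  0.029]
plat [ 0.555 -0.002  0.095] [ 0.555 -0.002  0.093]
knob [0.487 0.143 0.14 ] [0.485 0.141 0.16 ]
Y1 [ 0.677 -0.108  0.03 ] [ 0.677 -0.108  0.031]
Y2 [ 0.689 -0.241  0.03 ] [ 0.687 -0.239  0.039]
beaker [0.451 0.003 0.075] [0.454 0.002 0.005]
tin [0.387 0.262 0.032] [0.387 0.262 0.038]
```

View pics/crop0.png

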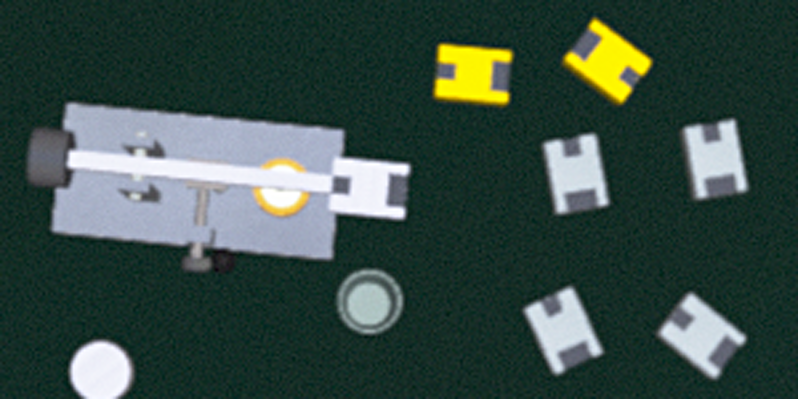

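```bash
cat >> h.py <<'E'
def q(a): return (Ro.from_euler('z',a)*Ro.from_euler('x',np.pi)).as_quat()
def look(n=None):
    st=r.read_state();p,d=optics.get_image('wrist')
    if n: save(n,p);np.save(n+'.npy',d);np.save(n+'_s.npy',np.r_[st['eef_pos'],st['eef_rot']])
    return st,p,d
E
python3 - <<'E'
from h import *
st=r.read_state()
r.reach([.48,-.26,.27],q(0));look('w1');print(r.read_state()['time_s'],r.read_state()['joint_positions'].round(2))
r.reach([.48,0.06,.33],q(0));look('w2');print(r.read_state()['time_s'],r.read_state()['joint_positions'].round(2))
E
```

```text
1.5833 [-0.64  0.37  1.44 -0.    1.33  0.93]
2.8667 [-0.04  0.22  1.5  -0.    1.43  1.54]
```

View pics/w1.png

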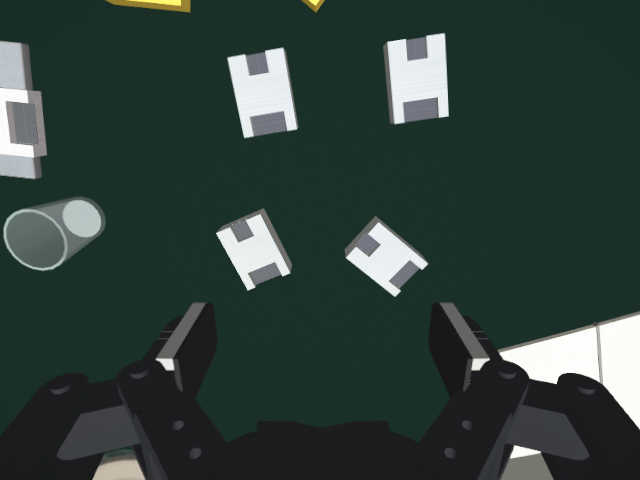

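View pics/w2.png

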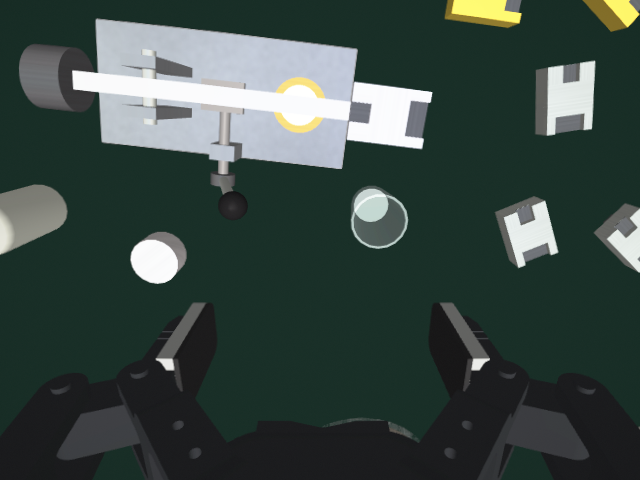

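w1 shows the four weights' white tops, with wide notches at (268,123), (420,109), (265,273) and (404,275). w2 shows the base plate corners (97,19), (357,49), (342,168) and (102,142), the platform at (390,115) and the knob at (232,205), leaning towards the platform.

```bash
cat >> h.py <<'E'
def load(n):
    s=np.load(n+'_s.npy');return dict(eef_pos=s[:3],eef_rot=s[3:]),cv2.cvtColor(cv2.imread('pics/'+n+'.png'),cv2.COLOR_BGR2RGB),np.load(n+'.npy')
def slabs(st,p,z,thr=165):
    """white top faces at height z: list of (x,y,heading,long,short,ratio)"""
    out=[];w=((p.min(2)>thr)&(np.ptp(p.astype(int),axis=2)<40)).astype(np.uint8)
    n,lab,s,_=cv2.connectedComponentsWithStats(w)
    g=p.mean(2)
    for i in range(1,n):
        x,y,ww,hh,ar=s[i]
        if ar<800 or x<2 or y<2 or x+ww>638 or y+hh>478: continue
        vu=np.argwhere(lab==i)
        P=atz('wrist',vu[:,::-1],z,st)[:,:2]*1000
        c,(a,b),_=cv2.minAreaRect(P.astype(np.float32))
        bx=cv2.boxPoints((c,(a,b),_));e=bx[1]-bx[0];f=bx[2]-bx[1];e=e if np.hypot(*e)>np.hypot(*f) else f
        L,S=max(a,b),min(a,b)
        if not(62<L<80 and 43<S<60): continue
        h=np.arctan2(e[1],e[0]);u=np.array([np.cos(h),np.sin(h)]);v=np.array([-u[1],u[0]])
        # white fraction in the strips over each notch
        D=P-np.array(c);X=D@u;Y=D@v
        wp=((X>20)&(X<33)).sum();wn=((X<-20)&(X>-33)).sum()
        if wp>wn: h+=np.pi
        out.append((c[0]/1000,c[1]/1000,(h+np.pi)%(2*np.pi)-np.pi,L,S,min(wp,wn)/max(wp,wn)))
    return out
E
python3 - <<'E'
from h import *
np.set_printoptions(precision=4,suppress=True)
st,p,d=load('w1')
for o in slabs(st,p,.03): print(np.round(o,4))
st,p,d=load('w2')
print('w2')
for z in(.03,.095):
  for o in slabs(st,p,z): print(z,np.round(o,4))
c=atz('wrist',[(97,19),(357,49),(342,168),(102,142)],.012,st)[:,:2];print(c,np.linalg.norm(c-np.roll(c,-1,0),axis=1))
pc=atz('wrist',[(353,82),(432,92),(424,148),(348,141)],.095,st)[:,:2];print(pc,np.linalg.norm(pc-np.roll(pc,-1,0),axis=1))
u=c[1]-c[0]+c[2]-c[3];h=np.arctan2(u[1],u[0]);o=c.mean(0)+.05*np.array([np.cos(h),np.sin(h)])
print('frame',o,h,'seat by plat',pc.mean(0))
R=np.array([[np.cos(h),-np.sin(h)],[np.sin(h),np.cos(h)]])
print('seat by frame',o+R@[.12,0]);print('hinge',o+R@[-.04,-.085])
for z in(.14,.145): k=atz('wrist',[(232,205)],z,st)[0,:2];print('knob in frame',z,R.T@(k-o),k)
g=d[200:210,227:237];print(cloud('wrist',d,st)[200:210,227:237].reshape(-1,3).mean(0))
E
```

```text
[ 0.5862 -0.3455 -3.0005 70.0163 50.1421  0.5051]
[ 0.5741 -0.2058 -2.9855 69.5914 50.1802  0.5   ]
[ 0.4205 -0.1889 -2.7284 70.0019 50.1045  0.5076]
[ 0.4123 -0.3261 -2.2703 69.9975 50.0112  0.5223]
w2
0.03 [ 0.5741 -0.2054 -2.9897 69.9307 49.9539  0.5216]
0.03 [ 0.4203 -0.1882 -2.7267 69.8932 49.8411  0.5034]
[[0.6547 0.2974]
 [0.6228 0.023 ]
 [0.4963 0.0372]
 [0.5274 0.3135]] [0.2762 0.1273 0.278  0.1283]
[[ 0.5842  0.0329]
 [ 0.5761 -0.0375]
 [ 0.5271 -0.0342]
 [ 0.5333  0.0364]] [0.0709 0.0491 0.0709 0.051 ]
frame [0.5696 0.1181] -1.6847628586700112 seat by plat [ 0.5552 -0.0006]
seat by frame [ 0.5559 -0.0011]
hinge [0.4897 0.1675]
knob in frame 0.14 [-0.0085 -0.087 ] [0.4841 0.1364]
knob in frame 0.145 [-0.0074 -0.0856] [0.4854 0.1352]
[nan nan nan]
```

Everything checks against the sizes given: slabs 70x50, plate 280x130, and the knob about 0.3 rad off the vertical. Next, the lever.

```bash
cat >> h.py <<'E'
FO=np.array([0.5696,0.1181]);FH=-1.6848
FR=np.array([[np.cos(FH),-np.sin(FH)],[np.sin(FH),np.cos(FH)]])
def F(x,y,z): return np.r_[FO+FR@[x,y],z]
QF=q(FH+np.pi)
def lever(to_arrest,start,F_N=35,off=.023):
    """push the knob along its arc from angle `start` to the end; TCP stays `off` behind it"""
    s=1 if to_arrest else -1            # finger on the +x side when arresting
    pt=lambda t,o=0:F(-.04+.11*np.sin(.5-t)+s*(off+o),-.086,.043+.11*np.cos(.5-t)+.015)
    command_gripper(0.0)
    a=pt(start,.022);r.reach(a+[0,0,.08],QF);r.move_straight(a,speed=.1)
    end=1.0 if to_arrest else 0.0
    for t in np.linspace(start,end,6)[1:]:
        hit=r.move_straight(pt(t),speed=.07,max_force=F_N)
        print('t',round(t,2),hit,np.round(r.read_state()['contact_force'],1))
        if hit: break
    st=r.read_state();p=np.array(st['eef_pos'])
    r.move_straight(p+np.r_[FR@[s*.02,0],0],speed=.1);r.move_straight(p+np.r_[FR@[s*.02,0],.1],speed=.2)
E
python3 - <<'E'
from h import *
lever(True,.2)
r.reach([.48,0.06,.33],q(0));st,p,d=look('w3');print(st['time_s'])
E
```

```text
t 0.36 False [-0.6  0.3  0.7]
t 0.52 False [ 0.2 -0.2 -0.6]
t 0.68 False [-0.   0.4  0.2]
t 0.84 False [0.1 0.1 0.2]
t 1.0 False [ 0.4 -0.3 -0.2]
10.2667
```

View pics/w3.png

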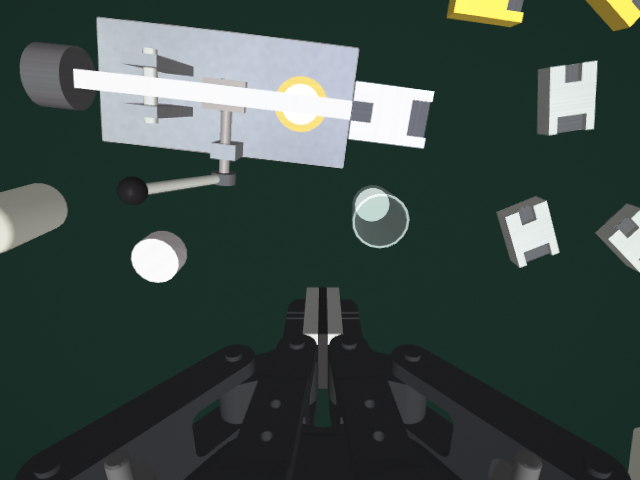

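```bash
cat >> h.py <<'E'
def leverangle(st,uv):
    best=min(np.linspace(-.1,1.15,126),key=lambda t:abs((FR.T@(atz('wrist',[uv],.043+.11*np.cos(.5-t),st)[0,:2]-FO))[0]-(-.04+.11*np.sin(.5-t))))
    return best
E
python3 - <<'E'
from h import *
st,p,d=load('w3');print(leverangle(st,(132,190)))
st,p,d=load('w2');print(leverangle(st,(232,205)))
E
```

```text
1.02
0.18999999999999997
```

```bash
cat >> h.py <<'E'
from scipy.optimize import minimize
_g=np.mgrid[-42:42.1:1,-32:32.1:1].reshape(2,-1).T
_x,_y=_g.T
_in=(abs(_x)<35)&(abs(_y)<25)
_n=(_x>17)&(_x<35)&(abs(_y)<16)|(_x<-17)&(_x>-35)&(abs(_y)<9)
_use=~((_x<-34)&(abs(_y)<14))   # ignore where the beam joins
_lab=np.where(_in&~_n,1.,-1.)*_use
def proj(st,X):
    m,R,c=cw('wrist',st);C=(X-c)@R;s=C[:,:2]/C[:,2:];s=s*(1+m['k1']*(s**2).sum(1,keepdims=True))
    K=np.array(m['K']);return s*[K[0,0],K[1,1]]+K[:2,2]
def fit(st,p,z,g,thr=165):
    w=((p.min(2)>thr)&(np.ptp(p.astype(int),axis=2)<40)).astype(np.float32);w=cv2.GaussianBlur(w,(0,0),1.2)
    def cost(v):
        h=g[2]+v[2]/30;u=np.array([[np.cos(h),np.sin(h)],[-np.sin(h),np.cos(h)]])
        X=np.c_[(_g@u)/1000+np.array(g[:2])+np.array(v[:2])/1000,np.full(len(_g),z)]
        uv=proj(st,X).astype(np.float32)
        return -(cv2.remap(w,uv[:,:1],uv[:,1:],cv2.INTER_LINEAR)[:,0]*_lab).sum()/(_lab>0).sum()
    s=min((minimize(cost,x0,method='Nelder-Mead',options=dict(xatol=.02,fatol=1e-5,initial_simplex=np.array(x0)+np.array([[0,0,0],[3,0,0],[0,3,0],[0,0,3]]))) for x0 in([0,0,0],[-2,-2,1.])),key=lambda o:o.fun)
    return np.array([g[0]+s.x[0]/1000,g[1]+s.x[1]/1000,g[2]+s.x[2]/30]),-s.fun
def hover(g,z):
    r.reach([g[0],g[1],z+.15],q(g[2]+np.pi))
E
python3 - <<'E'
from h import *
np.set_printoptions(precision=4,suppress=True)
command_gripper(.085)
g=[.5555,-.001,FH];hover(g,.095);st,p,d=look('seat1');print('seat',*fit(st,p,.095,g),r.read_state()['joint_positions'].round(2))
g=[.4205,-.1889,-2.7284];hover(g,.03);st,p,d=look('c1');print('C',*fit(st,p,.03,g),slabs(st,p,.03),r.read_state()['joint_positions'].round(2))
print(r.read_state()['time_s'])
cv2.imwrite('pics/two.png',np.hstack([cv2.imread('pics/seat1.png'),cv2.imread('pics/c1.png')])[::2,::2])
E
```

```text
seat [ 0.5554  0.     -1.6884] 0.9032190161674699 [-0.14  0.41  1.46  0.    1.28 -0.02]
C [ 0.4201 -0.1887 -2.7286] 0.9118066891477584 [(0.42021926879882815, -0.18863764953613282, np.float32(-2.7282627), 68.87602233886719, 49.76710510253906, np.float64(0.4755332496863237)), (0.412103515625, -0.3254580078125, np.float32(-2.2707322), 69.84942626953125, 50.12613296508789, np.float64(0.24077046548956663))] [-0.59  0.31  1.8   0.    1.03  0.57]
13.5417
```

View pics/two.png

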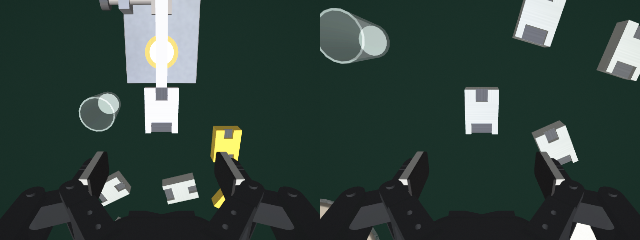

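```bash
cat >> h.py <<'E'
SEAT=np.array([.5554,0.,-1.6884]);GZ=.034
def pick(g):
    """g coarse; fresh close look, then grasp and lift"""
    command_gripper(.085);hover(g,.03);st,p,d=look()
    c=[o for o in slabs(st,p,.03) if np.hypot(o[0]-g[0],o[1]-g[1])<.05]
    if not c: save('lost',p);raise SystemExit('not where expected')
    f,s=fit(st,p,.03,min(c,key=lambda o:np.hypot(o[0]-g[0],o[1]-g[1]))[:3]);print('weight',f.round(4),round(s,3))
    if s<.85: save('lost',p);raise SystemExit('poor fit')
    Q=q(f[2]+np.pi)
    r.reach([*f[:2],.09],Q);r.move_straight([*f[:2],GZ],speed=.12,max_force=25)
    command_gripper(.03,60);st=r.read_state();print('grip',st['grip_width'],st['grip_force'],st['eef_pos'])
    r.move_straight([*f[:2],.25],speed=.25);print('held',r.read_state()['grip_width'],'F',r.read_state()['contact_force'].round(1))
def place(level,S=None):
    S=SEAT if S is None else S
    z0=.089+.024*level+GZ;Q=q(S[2]+np.pi)
    r.reach([*S[:2],max(z0+.05,.2)],Q);r.move_straight([*S[:2],z0+.014],speed=.15)
    u=np.array([np.cos(S[2]),np.sin(S[2])]);v=np.array([-u[1],u[0]])
    for dx,dy in[(0,0),(1,0),(-1,0),(0,1),(0,-1),(1.5,1.5),(-1.5,1.5),(-1.5,-1.5),(1.5,-1.5),(2.5,0),(-2.5,0),(0,2.5),(0,-2.5)]:
        xy=S[:2]+(dx*u+dy*v)/1000
        r.move_straight([*xy,z0+.012],speed=.05)
        hit=r.move_straight([*xy,z0-.002],speed=.02,max_force=10)
        z=r.read_state()['eef_pos'][2]-z0
        print('try',dx,dy,'hit',hit,'dz',round(z*1000,1),r.read_state()['contact_force'].round(1))
        if z<.003: return True
    return False
def release(level,S=None):
    S=SEAT if S is None else S
    command_gripper(.068);p=np.array(r.read_state()['eef_pos']);r.move_straight(p+[0,0,.06],speed=.12)
    zt=.095+.024*(level+1);command_gripper(.085);hover(SEAT,zt);st,p,d=look('placed%d'%level)
    f,s=fit(st,p,zt,SEAT);print('placed fit',f.round(4),round(s,3))
    g=[fit(st,p,zt+dz,SEAT)[1] for dz in(-.006,0,.006)];print('fit by height -6,0,+6mm',np.round(g,3),'depth z',np.nanmedian(cloud('wrist',d,st)[225:240,315:328,2]).round(4),'t',st['time_s'])
E
python3 - <<'E'
from h import *
pick([.4201,-.1887,-2.7286])
if place(0): release(0)
E
```

```text
weight [ 0.4201 -0.1887 -2.7281] 0.91
grip 0.048661256974533114 61.63658827543259 [ 0.42057733 -0.18904934  0.03503487]
held 0.04892874104598728 F [-0.2  0.3 -6.7]
try 0 0 hit True dz 0.5 [ 0.1 -0.7  6.1]
placed fit [ 5.5510e-01  4.0000e-04 -1.6878e+00] 0.906
fit by height -6,0,+6mm [0.878 0.906 0.911] depth z 0.1186 t 20.6333
```

Run:
```python
from h import *
pick([.5741,-.2058,-2.9855])
S=np.array([.5552,.0003,-1.688])
if place(1,S): release(1)
```

```text
weight [ 0.5743 -0.2056 -2.9882] 0.909
grip 0.049076835772324454 62.806538343429565 [ 0.57490962 -0.20593465  0.03525166]
held 0.04894743036152464 F [-0.8  0.5 -8.4]
try 0 0 hit True dz -0.1 [ 0.5 -0.6  2.4]
placed fit [ 5.5490e-01  6.0000e-04 -1.6853e+00] 0.906
fit by height -6,0,+6mm [0.882 0.906 0.906] depth z 0.1416 t 28.275
```

Run:
```python
from h import *
S=np.array([.5551,.0004,-1.687])
pick([.4123,-.3257,-2.2705])
if not place(2,S): raise SystemExit
release(2)
pick([.5862,-.3455,-3.0005])
if place(3,S): release(3)
```

```text
weight [ 0.4112 -0.3266 -2.2703] 0.623poor fit
```

View pics/lost.png

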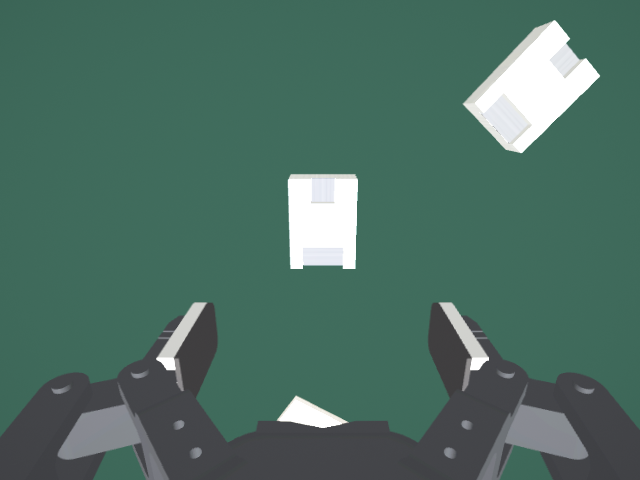

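Run:
```python
from h import *
st,p,d=look('l2')
for o in slabs(st,p,.03):print(np.round(o,4),fit(st,p,.03,o[:3]))
```

```text
[ 0.5829 -0.3432 -2.9983 76.2306 56.5     0.9228] (array([ 0.56253082, -0.34351822, -3.04305176]), np.float64(0.5293827432610085))
[ 0.413  -0.3246 -2.2695 72.5607 50.4835  0.8372] (array([ 0.41085996, -0.32708614, -2.26947927]), np.float64(0.6192133253630384))
```

The picture is overexposed. The weight still stands centred at (323,222) with its wide notch down, but the notches now exceed my fixed threshold, so I'll make that adaptive.

```bash
cat >> h.py <<'E'
_fit,_slabs=fit,slabs
TH=(100,130,165,195,215,232,242,250)
def fit(st,p,z,g): return max((_fit(st,p,z,g,t) for t in TH),key=lambda o:o[1])
def slabs(st,p,z):
    best=[]
    for t in TH:
        for o in _slabs(st,p,z,t):
            e=abs(o[3]-70)+abs(o[4]-50)+20*abs(o[5]-.5);m=[b for b in best if np.hypot(b[1][0]-o[0],b[1][1]-o[1])<.03]
            if not m: best.append((e,o))
            elif e<m[0][0]: best.remove(m[0]);best.append((e,o))
    return [o for _,o in best]
E
python3 - <<'E'
from h import *
st,p,d=load('l2')
for o in slabs(st,p,.03):print(np.round(o,4),fit(st,p,.03,o[:3]))
E
```

```text
[ 0.5861 -0.3455 -3.0008 70.3616 50.3999  0.5337] (array([ 0.58612729, -0.34549809, -2.99839791]), np.float64(0.9066225642081744))Traceback (most recent call last):
  File "<stdin>", line 3, in <module>
  File "h.py", line 126, in fit
    def fit(st,p,z,g): return max((_fit(st,p,z,g,t) for t in TH),key=lambda o:o[1])
                              ~~~^^^^^^^^^^^^^^^^^^^^^^^^^^^^^^^^^^^^^^^^^^^^^^^^^^
  File "h.py", line 126, in <genexpr>
    def fit(st,p,z,g): return max((_fit(st,p,z,g,t) for t in TH),key=lambda o:o[1])
                                   ~~~~^^^^^^^^^^^^
  File "h.py", line 89, in fit
    s=min((minimize(cost,x0,method='Nelder-Mead',options=dict(xatol=.02,fatol=1e-5,initial_simplex=np.array(x0)+np.array([[0,0,0],[3,0,0],[0,3,0],[0,0,3]]))) for x0 in([0,0,0],[-2,-2,1.])),key=lambda o:o.fun)
  File "h.py", line 89, in <genexpr>
    s=min((minimize(cost,x0,method='Nelder-Mead',options=dict(xatol=.02,fatol=1e-5,initial_simplex=np.array(x0)+np.array([[0,0,0],[3,0,0],[0,3,0],[0,0,3]]))) for x0 in([0,0,0],[-2,-2,1.])),key=lambda o:o.fun)
           ~~~~~~~~^^^^^^^^^^^^^^^^^^^^^^^^^^^^^^^^^^^^^^^^^^^^^^^^^^^^^^^^^^^^^^^^^^^^^^^^^^^^^^^^^^^^^^^^^^^^^^^^^^^^^^^^^^^^^^^^^^^^^^^^^^^^^^^^^^^^^^^^^^
    res = _minimize_neldermead(fun, x0, args, callback, bounds=bounds,
                               **options)
    fxr = func(xr)
    fx = function(np.copy(x), *(wrapper_args + args))
  File "h.py", line 87, in cost
    uv=proj(st,X).astype(np.float32)
       ~~~~^^^^^^
  File "h.py", line 80, in proj
    m,R,c=cw('wrist',st);C=(X-c)@R;s=C[:,:2]/C[:,2:];s=s*(1+m['k1']*(s**2).sum(1,keepdims=True))
          ~~^^^^^^^^^^^^
  File "h.py", line 11, in cw
    m=optics.camera_model(name)
ValueError: time passes only in moves, steps and waits
```

```bash
sed -i 's/^def cw(name/CM={}\ndef cw(name/; s/    m=optics.camera_model(name)$/    m=CM.setdefault(name,None) or CM.update({name:optics.camera_model(name)}) or CM[name]/' h.py
python3 - <<'E'
from h import *
st,p,d=load('l2')
for o in slabs(st,p,.03):print(np.round(o,4),fit(st,p,.03,o[:3]))
S=np.array([.5551,.0004,-1.687])
pick([.4123,-.3257,-2.2705])
if not place(2,S): raise SystemExit
release(2)
E
```

```text
[ 0.5861 -0.3455 -3.0008 70.3616 50.3999  0.5337] (array([ 0.58612729, -0.34549809, -2.99839791]), np.float64(0.9066225642081744))
[ 0.4124 -0.3255 -2.2695 70.3707 49.9644  0.5019] (array([ 0.41195173, -0.32603019, -2.27074252]), np.float64(0.9056459636716533))
weight [ 0.4119 -0.3261 -2.2694] 0.907
grip 0.048932995338972746 62.22543686628342 [ 0.41223496 -0.32648861  0.03507196]
held 0.04883195421520641 F [ 0.   0.6 -6.7]
try 0 0 hit True dz -1.5 [ 0.5 -2.   3.1]
placed fit [ 5.5420e-01  1.1000e-03 -1.6891e+00] 0.912
fit by height -6,0,+6mm [0.902 0.912 0.9  ] depth z 0.1639 t 37.45
```

```bash
sed -i 's/z0-.002\],speed=.02/z0-.007],speed=.02/; s/if z<.003: return/if z<.002: return/' h.py
python3 - <<'E'
from h import *
pick([.5862,-.3455,-2.9985])
if place(3,np.array([.5546,.0007,-1.688])): release(3)
p,d=optics.get_image('side');save('side1',cv2.resize(p[150:370,180:460],None,fx=2.5,fy=2.5))
E
```

```text
weight [ 0.5863 -0.3457 -2.9993] 0.912
grip 0.04912784156187867 64.04161602258682 [ 0.58691074 -0.34622793  0.03532726]
held 0.04877849765495278 F [-0.3  0.  -6.6]
try 0 0 hit True dz -2.2 [ 0.9 -2.5  3.5]
placed fit [ 5.5330e-01  1.0000e-03 -1.6871e+00] 0.914
fit by height -6,0,+6mm [0.903 0.914 0.904] depth z 0.1867 t 46.0583
```

View pics/side1.png

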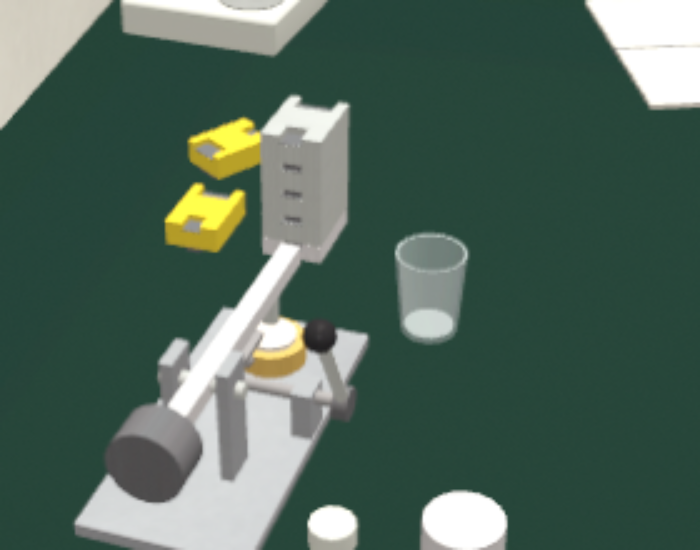

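The side view shows the four weights stacked square, with no gaps, at crop (305,180). The lever still leans to the arrested side, with its knob at crop (320,335). Now I release the beam.

Run:
```python
from h import *
lever(False,1.0)
r.hold(1.5);r.reach([.48,0.06,.38],q(0));r.hold(1);st,p,d=look('w4');print(st['time_s'])
W=cloud('wrist',d,st);f=(W[...,:2]-FO)@FR
for x in(-.06,0,.06):
    m=(abs(f[...,0]-x)<.006)&(abs(f[...,1])<.004);print('beam z at',x,np.nanmedian(W[m][:,2]).round(4))
```

```text
t 0.8 False [1.  6.7 4.7]
t 0.6 False [0.7 1.  0.7]
t 0.4 False [ 0.3 -0.6 -0.1]
t 0.2 False [-0.1 -0.1  1.1]
t 0.0 False [0.7 4.8 1.6]
56.275
beam z at -0.06 0.0884
beam z at 0 0.0826
beam z at 0.06 0.0762
```

View pics/w4.png

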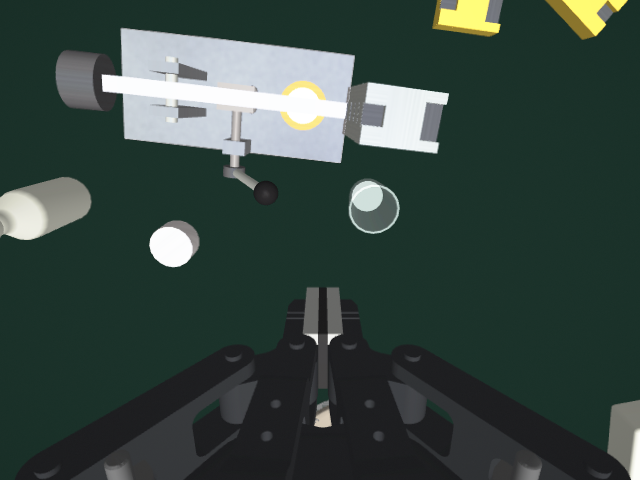

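The knob at (265,193) leans to the free side, and the beam slopes 0.10 rad, so it is bearing on the specimen. I hold for longer than two seconds, then arrest again.

Run:
```python
from h import *
st,p,d=load('w4');print(leverangle(st,(265,193)))
r.hold(3.0)
lever(True,0.0,F_N=40)
r.reach([.48,0.06,.38],q(0));r.hold(1);st,p,d=look('w5');print(st['time_s'])
W=cloud('wrist',d,st);f=(W[...,:2]-FO)@FR
for x in(-.06,0,.06):
    m=(abs(f[...,0]-x)<.006)&(abs(f[...,1])<.004);print('beam z at',x,np.nanmedian(W[m][:,2]).round(4))
```

```text
0.01999999999999999
t 0.2 False [-1.9 -9.7  6.9]
t 0.4 False [-0.4 -6.4  4. ]
t 0.6 False [-0.  -6.7  5.3]
t 0.8 False [0.2 0.1 0.6]
t 1.0 False [ 1.  -0.1 -0.2]
67.5333
beam z at -0.06 0.0919
beam z at 0 0.0912
beam z at 0.06 0.0897
```

View pics/w5.png

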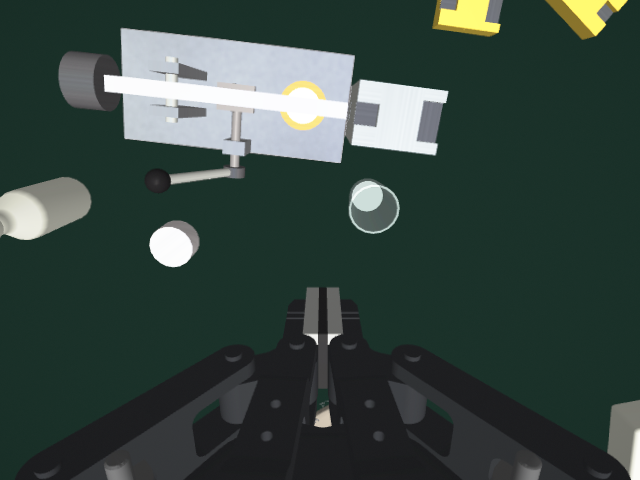

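The knob at (157,180) is on the arrested side, and the beam is nearly level with the stack on it. One last check of the lever angle and the seating.

Run:
```python
from h import *
st,p,d=load('w5');a=leverangle(st,(157,180));print(a)
hover(SEAT,.191);st,p,d=look('fin');f,s=fit(st,p,.188,SEAT)
z=np.nanmedian(cloud('wrist',d,st)[225:240,315:328,2]);print(f,s,z)
p,d=optics.get_image('side');save('side2',cv2.resize(p[150:370,180:460],None,fx=2.5,fy=2.5))
if a>.95 and .183<z<.191 and s>.88: print(r.finish_job())
```

```text
1.02
[ 5.53447291e-01 -3.90744180e-05 -1.68702923e+00] 0.9106635587579694 0.18648060094667016
the job is handed in; nothing more can be done
None
```

View pics/side2.png

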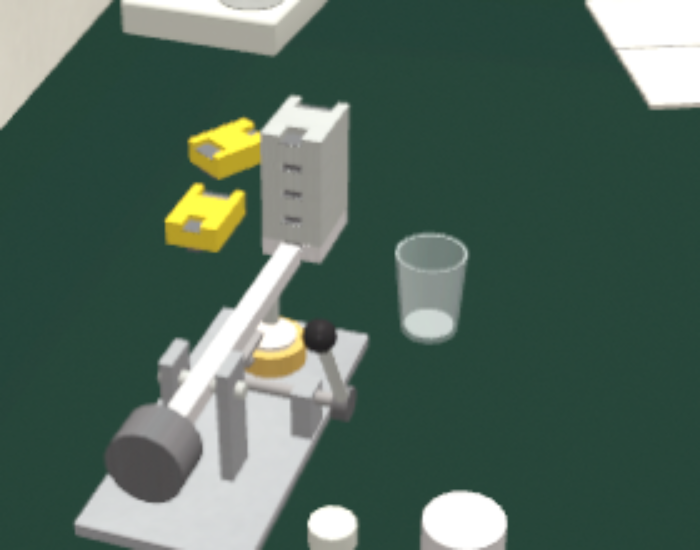

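I arrested the beam, stacked all four steel weights seated on the platform, let the beam bear on the specimen for over two seconds, arrested it again with the stack still seated, and handed the job in at about 70 s.

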